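Set and store a new code on the key safe

TASK

Set the new code 5-2-4 on the key safe's thumbwheels, reading left to right from the robot's side (red wheel 5, yellow wheel 2, blue wheel 4 dots on top, each centred between the white index marks). Only when all three show the code, hold the green store button down for at least two seconds without disturbing the wheels, then let it come up. Leave the things around it where they are.

Things in the scene. Friction and masses are not known exactly. Their poses are not given: they have to be found in the camera images.
- safe: grey key safe, fixed. Origin: on the cabinet top, straight under the yellow wheel's centre. x points away from the robot (the way the wheel tops roll), y left along the wheels' common axis, z up. Case: x -125 to 65, y -100 to 100 mm, flat top 62 mm high. White index marks on it at x = 0 beside each wheel show the line where digits are read, at the very top of the wheel.
- red_axis (a point): centre of the left wheel (red ribs), on its axis, 50 mm above the cabinet top, at y = 60 mm of the safe. White drum, radius 38, 34 mm wide; six faces 60 degrees apart with 1 to 6 black dots as on a die. Six radial ribs, 8 mm thick, full width, out to radius 52, half-way between faces. Roll it by pushing a rib with the closed fingertips set down between two ribs.
- wheel_red (a joint): turn of the left wheel (red ribs), rad. 0: face with 1 dot exactly on top; digit d on top at (d - 1) x 1.047. Grows as the wheel's top rolls away from the robot (the next higher digit lies on the robot's side). Stops 0.3 rad before 1 and 0.3 rad beyond 6, so it cannot pass from 6 to 1. Stiff: 2 to 3 N on a rib turns it, and it stays where left.
- yellow_axis (a point): centre of the middle wheel (yellow ribs), on its axis, 50 mm above the cabinet top, at y = 0 mm of the safe. White drum, radius 38, 34 mm wide; six faces 60 degrees apart with 1 to 6 black dots as on a die. Six radial ribs, 8 mm thick, full width, out to radius 52, half-way between faces. Roll it by pushing a rib with the closed fingertips set down between two ribs.
- wheel_yellow (a joint): turn of the middle wheel (yellow ribs), rad. 0: face with 1 dot exactly on top; digit d on top at (d - 1) x 1.047. Grows as the wheel's top rolls away from the robot (the next higher digit lies on the robot's side). Stops 0.3 rad before 1 and 0.3 rad beyond 6, so it cannot pass from 6 to 1. Stiff: 2 to 3 N on a rib turns it, and it stays where left.
- blue_axis (a point): centre of the right wheel (blue ribs), on its axis, 50 mm above the cabinet top, at y = -60 mm of the safe. White drum, radius 38, 34 mm wide; six faces 60 degrees apart with 1 to 6 black dots as on a die. Six radial ribs, 8 mm thick, full width, out to radius 52, half-way between faces. Roll it by pushing a rib with the closed fingertips set down between two ribs.
- wheel_blue (a joint): turn of the right wheel (blue ribs), rad. 0: face with 1 dot exactly on top; digit d on top at (d - 1) x 1.047. Grows as the wheel's top rolls away from the robot (the next higher digit lies on the robot's side). Stops 0.3 rad before 1 and 0.3 rad beyond 6, so it cannot pass from 6 to 1. Stiff: 2 to 3 N on a rib turns it, and it stays where left.
- store_top (a point): centre of the top of the green round store button, 40 mm across, on the case top 95 mm on the robot's side of the wheels' axis; it is pressed straight down (the point moves with the button)
- store (a joint): travel of the store button, m: 0 released, 0.008 fully down; sprung, about 6 N at full travel; it counts as held down beyond 0.005, and it springs back when let go
- cup: red hard silicone cup, 80 mm across the rim, 90 mm high; loose bystander, to be left where it is. Origin: centre of its underside
- rabbit: white porcelain rabbit, about 62 mm across, 105 mm high over the ears; loose bystander, to be left where it is. Origin: centre of its underside
- brush: white plastic clothes brush, 200 mm long (along its own y), 45 mm wide, 34 mm high; loose bystander, to be left where it is. Origin: centre of its underside
- clear_box: clear plastic box with clip-on lid, 190 x 140 x 95 mm high; loose bystander, to be left where it is. Origin: centre of its underside
- key_holder: silver metal keyring holder, round foot 90 mm across, T-bar top 108 mm wide along its own y, 130 mm high; loose bystander, to be left where it is. Origin: centre of its underside
- glasses_case: black glasses case, 65 x 160 (along its own y) x 45 mm high; loose bystander, to be left where it is. Origin: centre of its underside

How it is judged:
By the outcome, as a careful person would: the job done as asked, in the order asked, and still so for the second after the job is handed in, with the robot touching nothing.
It also fails if it takes over 69 s, if anything falls off the work surface, if the arm or the gripper's body presses on something with over 40 N, if the wrist force passes 120 N, or if a joint passes its speed limit or range.

ROBOT

A 6-joint arm with a two-finger parallel gripper is mounted at the origin on the work surface. World frame = base frame: x ahead of the robot, y to its left, z up, the work surface at z = 0. Lengths are in mm, angles in rad, forces in N, time in s.
With the tool pointing down it reaches from about 275 to 850 mm from the base axis. Payload 5.2 kg.
Tool frame: the origin (TCP) lies at the very end of the fingers, on their centre line; the grasp point (between the pads) lies 19 mm behind it (ctrl.tcp_to_grasp is the distance from the TCP to the grasp point, in mm); z points along the fingers, y is the line along which they close (so a half turn about z gives the same grasp; the last joint's range is limited). The gripper opens to 85 mm and grips with 20 to 120 N. Pads are 22 mm wide; open, the fingers measure 114 mm over their backs; the gripper's body (76 mm by 85 mm) begins 54 mm behind the grasp point. The pads swing forward as they close: fully open they stand 13 mm farther back than shut.
Start: joints at [1.035, 0.259, 1.535, -0, 1.348, -0.203], TCP at [179.658, 519.835, 231.31] pointing down, gripper open.
Joint ranges: [-3.14, 3.14], [-0.91, 2.08], [0.19, 2.58], [-1.22, 4.36], [0.22, 2.71], [-3.12, 3.12]. Speed limits (rad/s): [2.57, 2.57, 3.14, 3.14, 3.14, 3.14].

INTERFACE

Orientations are given as [roll, pitch, yaw] about the fixed x, y, z axes, in that order (R = Rz(yaw) Ry(pitch) Rx(roll)).
In Python, from bench import ctrl gives the robot as it stands.
- The arm moves only by the tool carry_out, never from a script. Its argument "targets" is a list of rows, each an object with "delta_pos": the shift along the world's x, y, z each as a share of 0.75 m, from -1 to 1, a list of three; "yaw": the turn about the world's z as a share of 180 degrees, from -1 to 1; "gripper": the finger opening in mm, from 0 to 85.4. A call has 1 to 8 rows; each row is the pose to reach, as a shift and turn from the pose commanded when the call began, turning the shorter way round; what a row does not reach only later rows make up. A row lasts 1/8 s, in which the tool goes at most 62.5 mm and 10.7 degrees, less where a joint would pass 70% of its speed; a pose out of reach is approached as far as the arm can. A call with a number of a shift or a turn outside -1 to 1 is refused whole. A call with a gripper value outside its range is refused whole. The fingers move at their own pace and stop on an object; "force" is the grip in N (left out, the last holds). Time passes only in rows, so rows that repeat a pose let the fingers close. It gives the time, the measured TCP pose, the force, the opening and the grip force at its end, in the units of the state.
- ctrl.read_state(): the state, without advancing time (a new reading comes with each control period).
- ctrl.camera(name): name is "side" or "top" or "wrist"; returns a dict with "color" (384x512x3 uint8, red, green, blue), "depth" (384x512 float32, mm along the optical axis (not along the pixel's ray), 0 where there is no reading), "fx", "fy", "cx", "cy" (pixels), "k1" (the pictures are not rectified: a ray, as slopes to the right and down, at radius r is drawn at 1 + k1 r^2 times it, then the intrinsics apply), "view" (4x4, takes a point from world to camera coordinates); the wrist camera has in their place "T_tool_cam" (4x4, takes a point from camera to tool coordinates, whose origin is the TCP and whose axes are the flange's). Camera axes: x right, y up, looking along -z (the intrinsics and any distortion apply to the point x, -y, -z); pixel columns grow to the right and rows downward; lengths in mm; the calibration is good to about 2 mm. A picture is of the moment at which its call begins: read the wrist's pose just before it.
- ctrl.finish_job(): hands the job in; it is judged then, once.
The state is a dict: "clock": time; "qpos": joint angles; "qvel": joint speeds; "effort": joint torques, N m; "ee_pos": TCP position; "ee_rot": TCP orientation; "force": force on the tool from outside, world axes, zero at the start; "moment": the same for the moment, N m; "width": opening from 0.0 (shut) to 1.0 (fully open); "grasp_force": force on a finger pad.
Only numpy, scipy, OpenCV 4.12 (cv2) and the standard library are available. Lean on these libraries where they do the work, as an engineer would, in place of code of your own. Each camera call takes 0.05 s, during which the arm holds its last target. There are 200 camera calls.

## Working session

There is one attempt and no reset: what is moved stays moved. The work goes in short steps, Python scripts to look and compute and a tool call to move; the robot and the scene stay as the last step left them, time stands still between calls to the robot, and variables do not carry over. Pictures are saved under pics/ and viewed, at most 10 in all, crops included, and the job is handed in when it is done.

Besides the shell and the picture viewer there is one more tool, called after ">>>" as name([rows], argument=value, ...), one row to a line, values as JSON. carry_out: Moves the arm, as the interface text tells. Its arguments: {"type":"object","properties":{"targets":{"type":"array","items":{"type":"object","properties":{"delta_pos":{"type":"array","items":{"type":"number"}},"yaw":{"type":"number"},"gripper":{"type":"number"}}}},"force":{"type":"number"}},"required":["targets"]}

```bash
mkdir -p pics; ls; cat > h.py <<'E'
import numpy as np, cv2
from bench import ctrl
from scipy.spatial.transform import Rotation as R
def cam(name):
    s=ctrl.read_state(); c=ctrl.camera(name)
    if name=='wrist':
        T=np.eye(4);T[:3,:3]=R.from_euler('xyz',s['ee_rot']).as_matrix();T[:3,3]=s['ee_pos']
        c['cw']=T@np.array(c['T_tool_cam'])
    else: c['cw']=np.linalg.inv(c['view'])
    return c
def save(c,f,crop=None,k=1):
    im=c['color'][...,::-1]
    if crop: x0,x1,y0,y1=crop; im=im[y0:y1,x0:x1]
    cv2.imwrite('pics/'+f,cv2.resize(im,None,fx=k,fy=k,interpolation=cv2.INTER_CUBIC))
def ray(c,u,v):
    K=np.array([[c['fx'],0,c['cx']],[0,c['fy'],c['cy']],[0,0,1]])
    x,y=cv2.undistortPoints(np.array([[[u,v]]],float),K,np.array([c['k1'],0,0,0]))[0,0]
    return c['cw'][:3,3],c['cw'][:3,:3]@np.array([x,-y,-1])
def onz(c,u,v,z):
    o,d=ray(c,u,v); return o+d*(z-o[2])/d[2]
def proj(c,p):
    q=np.linalg.inv(c['cw'])@np.append(p,1); x,y=q[0]/-q[2],-q[1]/-q[2]; s=1+c['k1']*(x*x+y*y)
    return np.array([c['fx']*x*s+c['cx'],c['fy']*y*s+c['cy']])
E
python3 - <<'E'
from h import *
a,b=cam('top'),cam('side')
cv2.imwrite('pics/a.png',cv2.resize(np.hstack([a['color'],b['color']])[...,::-1],(800,300)))
save(a,'top.png',k=1.5)
for c in(a,b): print(c['cw'].round(2),c['fx'],c['k1'])
print(ctrl.read_state())
E
```

```text
pics
[[-0.00000e+00  1.00000e+00 -4.00000e-02  4.94790e+02]
 [-1.00000e+00 -0.00000e+00  1.00000e-02 -1.81600e+01]
 [ 1.00000e-02  4.00000e-02  1.00000e+00  1.45688e+03]
 [ 0.00000e+00  0.00000e+00  0.00000e+00  1.00000e+00]] 460.77995113638354 -0.06236989691163169
[[ 8.00000e-01  4.50000e-01 -3.80000e-01 -1.37000e+01]
 [-5.90000e-01  6.30000e-01 -5.00000e-01 -8.07480e+02]
 [ 1.00000e-02  6.30000e-01  7.70000e-01  1.26371e+03]
 [ 0.00000e+00  0.00000e+00  0.00000e+00  1.00000e+00]] 418.756626889349 0.024129463570631074
{'clock': 0.1, 'qpos': array([ 1.03518694e+00,  2.59296423e-01,  1.53594769e+00,  2.45028083e-05,
        1.34801783e+00, -2.02778174e-01]), 'qvel': array([ 0.00077405,  0.000143  , -0.00329376, -0.00059599,  0.00024023,
        0.00125426]), 'effort': array([ 3.69726578e-03, -4.46972823e+01, -2.91251063e+01, -2.71176586e-04,
        6.15340483e-03,  1.60458211e-05]), 'ee_pos': array([179.41234717, 519.42318349, 230.55409276]), 'ee_rot': array([-3.13996238e+00, -3.59577985e-04,  2.80875571e+00]), 'force': array([-0.15175686, -0.50059804,  0.19752485]), 'moment': array([-0.03636653,  0.03556424, -0.004944  ]), 'grasp_force': 0.0, 'width': 1.0007492724847624}
```

View pics/top.png

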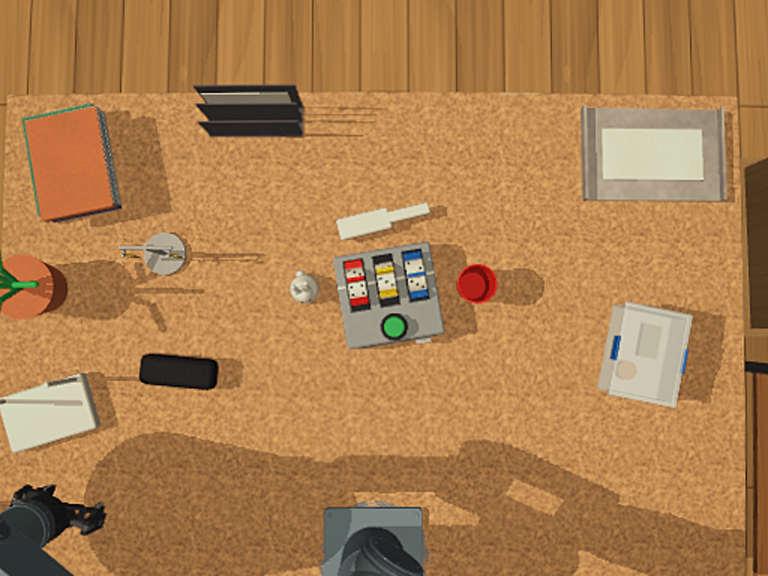

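View pics/a.png

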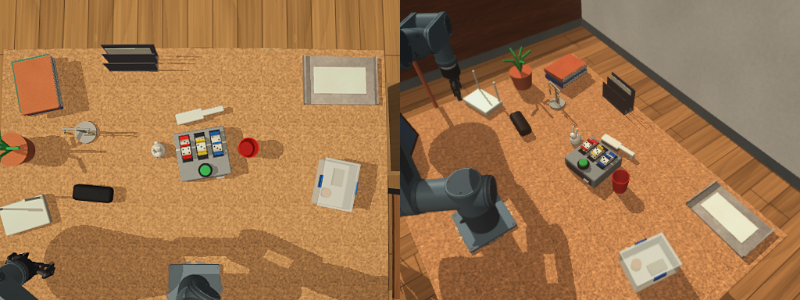

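The top view shows the safe near pixel (257,187) in the unscaled image, yawed by a few degrees. The rabbit is to its left, the cup to its right, and the brush behind it. I'll get a coarse pose, then look with the wrist camera.

```bash
python3 - <<'E'
from h import *
c=cam('top');w=ctrl.camera('wrist')
hsv=cv2.cvtColor(c['color'],cv2.COLOR_RGB2HSV)[150:240,215:300]
g=cv2.inRange(hsv,(45,120,60),(80,255,255))
m=cv2.moments(g,True);u,v=m['m10']/m['m00']+215,m['m01']/m['m00']+150
print('btn',u,v,onz(c,u,v,70), m['m00'])
for n,uv in dict(red=(238,189),yel=(257.5,186.3),blu=(277,183),tab=(257,250)).items(): print(n,onz(c,*uv,90 if n!='tab' else 0),c['depth'][int(uv[1]),int(uv[0])])
d=c['depth'];ys,xs=np.nonzero(g)
print('btn depth',np.median(d[ys+150,xs+215]), d[232,262],d[214,240],c['cw'][2,3])
print(np.array(w['T_tool_cam']).round(3),w['fx'],w['cx'],w['cy'],w['k1'])
E
```

```text
btn 262.3921568627451 217.33333333333331 [482.98479357 -42.80455403  70.        ] 153.0
red [567.24401851  29.92450651  90.        ] 1371.6748
yel [575.27490241 -27.9870758   90.        ] 1371.376
blu [585.10986616 -85.97758578  90.        ] 1357.288
tab [379.48776168 -26.9714962    0.        ] 1452.3068
btn depth 1370.1456 1449.71 1393.1746 1456.8848219136323
[[-1.00000e-03  9.54000e-01  2.99000e-01  7.73550e+01]
 [ 1.00000e+00  1.00000e-03 -1.00000e-03  6.44000e-01]
 [-1.00000e-03  2.99000e-01 -9.54000e-01 -1.41086e+02]
 [ 0.00000e+00  0.00000e+00  0.00000e+00  1.00000e+00]] 300.2076292758508 255.10104775590042 191.87254007595834 -0.008064401534617049
```

>>> carry_out([
  {"delta_pos":[0.631,-0.715,-0.04],"yaw":0.154,"gripper":0},
  {"delta_pos":[0.631,-0.715,-0.04],"yaw":0.154,"gripper":0},
  {"delta_pos":[0.631,-0.715,-0.04],"yaw":0.154,"gripper":0},
  {"delta_pos":[0.631,-0.715,-0.04],"yaw":0.154,"gripper":0},
  {"delta_pos":[0.631,-0.715,-0.04],"yaw":0.154,"gripper":0},
  {"delta_pos":[0.631,-0.715,-0.04],"yaw":0.154,"gripper":0},
  {"delta_pos":[0.631,-0.715,-0.04],"yaw":0.154,"gripper":0},
  {"delta_pos":[0.631,-0.715,-0.04],"yaw":0.154,"gripper":0},
])

```text
clock: 1.2
ee_pos: [502.9, 153.5, 210.9]
ee_rot: [3.141, 0.0, -2.991]
force: [0.9, 0.6, 0.1]
width: -0.0
grasp_force: 0.0
```

>>> carry_out([
  {"delta_pos":[0.2,-0.226,-0.015],"yaw":0,"gripper":0},
  {"delta_pos":[0.2,-0.226,-0.015],"yaw":0,"gripper":0},
  {"delta_pos":[0.2,-0.226,-0.015],"yaw":0,"gripper":0},
  {"delta_pos":[0.2,-0.226,-0.015],"yaw":0,"gripper":0},
  {"delta_pos":[0.2,-0.226,-0.015],"yaw":0,"gripper":0},
  {"delta_pos":[0.2,-0.226,-0.015],"yaw":0,"gripper":0},
])

```text
clock: 1.95
ee_pos: [651.2, -13.8, 199.1]
ee_rot: [3.141, -0.001, -2.991]
force: [0.5, 0.1, 0.2]
width: -0.001
grasp_force: 0.0
```

```bash
python3 - <<'E'
from h import *
c=cam('wrist');save(c,'w1.png',k=1.5)
print(ctrl.read_state()['ee_pos'],ctrl.read_state()['ee_rot'])
hsv=cv2.cvtColor(c['color'],cv2.COLOR_RGB2HSV)
for n,lo,hi in(('g',(45,120,60),(80,255,255)),('y',(22,140,100),(35,255,255)),('b',(105,130,60),(125,255,255))):
    m=cv2.morphologyEx(cv2.inRange(hsv,lo,hi),cv2.MORPH_OPEN,np.ones((3,3)))
    k,_,st,ce=cv2.connectedComponentsWithStats(m)
    for i in range(1,k):
        if st[i,4]>40: print(n,st[i],ce[i].round(1),onz(c,*ce[i],70 if n=='g' else 95).round(1), c['depth'][int(ce[i][1]),int(ce[i][0])])
E
```

```text
[651.04184167 -13.29319982 199.50896596] [ 3.14090792e+00 -8.74090937e-04 -2.98992912e+00]
y [231  51  44  10 339] [252.   56.2] [545.7 -30.9  95. ] 228.14296
y [232 118  44  11 422] [254.1 122.8] [593.9 -22.1  95. ] 237.63043
b [157  38  45  21 899] [179.1  48. ] [548.2 -85.4  95. ] 241.31943
b [154  94  46  10 395] [175.5  97.9] [584.2 -85.5  95. ] 229.4427
b [168 135  40  19 670] [187.2 143.9] [618.7 -73.5  95. ] 263.40048
```

View pics/w1.png

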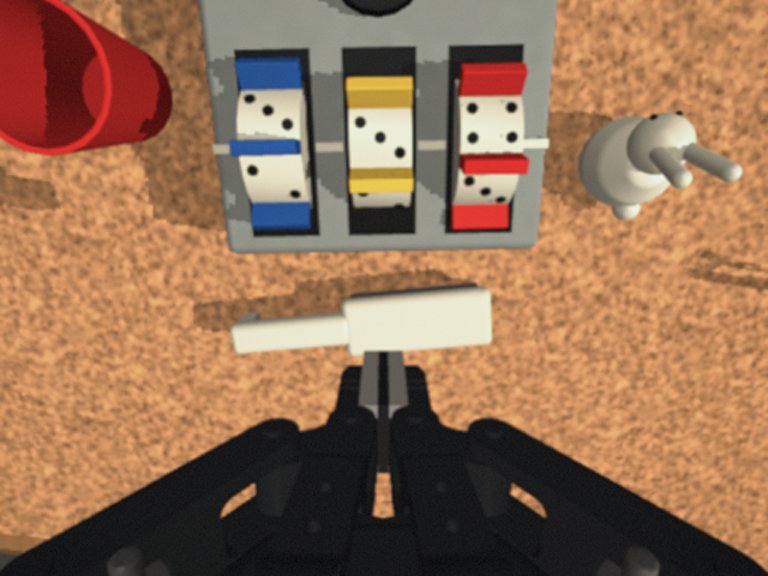

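The wrist view is flipped, with the robot side at the top and blue on the left. Yellow shows 3, close to centred at (380,136). Blue has a rib on the index line at (265,147), with 3 on the robot side and 2 beyond it. Red shows 4, lagging slightly towards the robot, with its front rib at (495,163). The index marks lie at (221,148) and (538,144).

```bash
cat >> h.py <<'E'
def S(o,yaw): # safe->world
    T=np.eye(4);T[:3,:3]=R.from_euler('z',yaw).as_matrix();T[:2,3]=o;return T
def rib(c,T,u,v,r=52):
    o,d=ray(c,u,v);i=np.linalg.inv(T);o=(i@np.append(o,1))[:3];d=i[:3,:3]@d
    p,q=o[[0,2]]-[0,50],d[[0,2]];a,b,e=q@q,2*p@q,p@p-r*r
    t=(-b-np.sqrt(b*b-4*a*e))/2/a;P=o+t*d
    return np.degrees(np.arctan2(P[0],P[2]-50)),P[1]
E
python3 - <<'E'
from h import *
c=cam('wrist')
g=cv2.cvtColor(c['color'],cv2.COLOR_RGB2GRAY)
P=np.array([onz(c,u/1.5,v/1.5,62) for u,v in((221,148),(320,146),(430,145),(538,144))])
E=np.array([onz(c,u/1.5,v/1.5,62) for u,v in((240,243),(528,241))]);print(P.round(1),E.round(1))
d=P[3]-P[0];yaw=np.arctan2(-d[0],d[1]);o=P[:,:2].mean(0);print('yaw',yaw,'o',o, 'edge x',(E[:,:2]-o)@[np.cos(yaw),np.sin(yaw)])
T=S(o,yaw)
hsv=cv2.cvtColor(c['color'],cv2.COLOR_RGB2HSV)
for n,lo,hi in(('y',(20,120,60),(35,255,255)),('b',(105,130,60),(125,255,255)),('r',(0,170,80),(6,255,255)),):
    m=cv2.inRange(hsv,lo,hi);m[:,:130]=0
    k,_,st,ce=cv2.connectedComponentsWithStats(m)
    for i in range(1,k):
        if st[i,4]>100:
            x,y,w,h,_a=st[i];u=ce[i][0]
            print(n,st[i],'edges deg',[np.round(rib(c,T,u,v),1) for v in(y,y+h)])
b=cam('top');print('btn top-cam safe', (np.linalg.inv(T)@np.append(onz(b,262.4,217.3,70),1)).round(1))
E
```

```text
[[ 589.8 -118.1   62. ]
 [ 579.9  -60.2   62. ]
 [ 569.7    3.9   62. ]
 [ 559.5   66.9   62. ]] [[ 645.4 -103.7   62. ]
 [ 617.    75.3   62. ]]
yaw 0.16258060798500756 o [574.70967765 -26.87571606] edge x [57.32749753 58.30090047]
y [229  50  47  22 979] edges deg [array([-41.5,   1.2]), array([-20.2,   1.1])]
y [231 112  45  18 701] edges deg [array([12.3,  1.3]), array([29.2,  1.1])]
b [156  38  45  21 898] edges deg [array([-62.4, -57.7]), array([-32.9, -54.5])]
b [153  94  46  10 392] edges deg [array([ -3.2, -57.6]), array([  4.8, -58.2])]
b [167 135  40  18 684] edges deg [array([ 33.8, -52.9]), array([ 66.1, -59.2])]
r [305  42  45  22 892] edges deg [array([-50.9,  59.7]), array([-26.4,  57.5])]
r [306 103  45  13 520] edges deg [array([ 5.6, 58.9]), array([16.6, 59.9])]
r [300 136  39  18 631] edges deg [array([36.9, 55.3]), array([nan, nan])]
btn top-cam safe [-93.   -0.9  70.    1. ]h.py:29: RuntimeWarning: invalid value encountered in sqrt
  t=(-b-np.sqrt(b*b-4*a*e))/2/a;P=o+t*d
```

>>> carry_out([
  {"delta_pos":[-0.049,-0.0092,0],"yaw":0,"gripper":0},
  {"delta_pos":[-0.049,-0.0092,-0.07],"yaw":0,"gripper":0},
  {"delta_pos":[-0.049,-0.0092,-0.12],"yaw":0,"gripper":0},
  {"delta_pos":[-0.049,-0.0092,-0.1433],"yaw":0,"gripper":0},
  {"delta_pos":[-0.049,-0.0092,-0.1433],"yaw":0,"gripper":0},
])

```text
clock: 2.72
ee_pos: [614.4, -20.4, 91.7]
ee_rot: [3.141, -0.002, -2.99]
force: [0.3, -0.8, 0.5]
width: 0.001
grasp_force: 0.0
```

>>> carry_out([
  {"delta_pos":[-0.011,-0.0017,0],"yaw":0,"gripper":0},
  {"delta_pos":[-0.022,-0.0035,0],"yaw":0,"gripper":0},
  {"delta_pos":[-0.033,-0.0052,0],"yaw":0,"gripper":0},
  {"delta_pos":[-0.044,-0.007,0],"yaw":0,"gripper":0},
  {"delta_pos":[-0.055,-0.0087,0],"yaw":0,"gripper":0},
  {"delta_pos":[-0.0644,-0.0102,0],"yaw":0,"gripper":0},
  {"delta_pos":[-0.0644,-0.0102,0],"yaw":0,"gripper":0},
])

```text
clock: 3.6
ee_pos: [565.4, -28.8, 91.9]
ee_rot: [3.141, -0.002, -2.991]
force: [0.8, 0.0, 0.8]
width: 0.001
grasp_force: 0.1
```

>>> carry_out([
  {"delta_pos":[0.001,0,0.045],"yaw":0,"gripper":0},
  {"delta_pos":[-0.006,0.04,0.045],"yaw":0,"gripper":0},
  {"delta_pos":[-0.0121,0.0803,0.045],"yaw":0,"gripper":0},
  {"delta_pos":[-0.0121,0.0803,0.02],"yaw":0,"gripper":0},
  {"delta_pos":[-0.0121,0.0803,0],"yaw":0,"gripper":0},
  {"delta_pos":[-0.002,0.0819,0],"yaw":0,"gripper":0},
  {"delta_pos":[0.0111,0.084,0],"yaw":0,"gripper":0},
  {"delta_pos":[0.0111,0.084,0],"yaw":0,"gripper":0},
])

```text
clock: 4.6
ee_pos: [576.7, 33.9, 92.7]
ee_rot: [-3.141, 0.002, -2.991]
force: [0.5, 0.0, -0.7]
width: -0.002
grasp_force: 0.0
```

>>> carry_out([
  {"delta_pos":[-0.002,0,0.035],"yaw":0,"gripper":0},
  {"delta_pos":[-0.0727,-0.011,0.045],"yaw":0,"gripper":0},
  {"delta_pos":[-0.0727,-0.011,0.03],"yaw":0,"gripper":0},
  {"delta_pos":[-0.0727,-0.011,0],"yaw":0,"gripper":0},
  {"delta_pos":[-0.0727,-0.011,0],"yaw":0,"gripper":0},
])

```text
clock: 5.22
ee_pos: [520.4, 26.0, 91.3]
ee_rot: [3.141, -0.001, -2.991]
force: [0.6, 0.1, 0.1]
width: 0.001
grasp_force: 0.0
```

>>> carry_out([
  {"delta_pos":[0.012,0.0019,0],"yaw":0,"gripper":0},
  {"delta_pos":[0.024,0.0038,0],"yaw":0,"gripper":0},
  {"delta_pos":[0.036,0.0057,0],"yaw":0,"gripper":0},
  {"delta_pos":[0.048,0.0077,0],"yaw":0,"gripper":0},
  {"delta_pos":[0.06,0.0096,0],"yaw":0,"gripper":0},
  {"delta_pos":[0.0665,0.0106,0],"yaw":0,"gripper":0},
  {"delta_pos":[0.0665,0.0106,0],"yaw":0,"gripper":0},
])

```text
clock: 6.1
ee_pos: [570.9, 34.0, 91.7]
ee_rot: [3.141, -0.0, -2.991]
force: [0.0, 0.6, 0.3]
width: 0.002
grasp_force: 0.0
```

>>> carry_out([
  {"delta_pos":[-0.002,0,0.04],"yaw":0,"gripper":0},
  {"delta_pos":[-0.004,-0.075,0.045],"yaw":0,"gripper":0},
  {"delta_pos":[-0.006,-0.15,0.045],"yaw":0,"gripper":0},
  {"delta_pos":[-0.006,-0.1635,0.045],"yaw":0,"gripper":0},
  {"delta_pos":[-0.006,-0.1635,0.02],"yaw":0,"gripper":0},
  {"delta_pos":[-0.006,-0.1635,0],"yaw":0,"gripper":0},
  {"delta_pos":[-0.006,-0.1635,0],"yaw":0,"gripper":0},
])

```text
clock: 6.98
ee_pos: [564.6, -87.6, 90.4]
ee_rot: [3.14, -0.003, -2.99]
force: [-0.9, -0.6, 0.9]
width: 0.004
grasp_force: 0.0
```

>>> carry_out([
  {"delta_pos":[0.012,0.0019,0],"yaw":0,"gripper":0},
  {"delta_pos":[0.024,0.0038,0],"yaw":0,"gripper":0},
  {"delta_pos":[0.034,0.0054,0],"yaw":0,"gripper":0},
  {"delta_pos":[0.034,0.0054,0],"yaw":0,"gripper":0},
])

```text
clock: 7.48
ee_pos: [592.8, -84.6, 92.6]
ee_rot: [-3.141, 0.002, -2.99]
force: [-0.2, 0.6, -1.0]
width: 0.0
grasp_force: 0.0
```

>>> carry_out([
  {"delta_pos":[-0.002,0,0.035],"yaw":0,"gripper":0},
  {"delta_pos":[-0.069,-0.011,0.045],"yaw":0,"gripper":0},
  {"delta_pos":[-0.069,-0.011,0.03],"yaw":0,"gripper":0},
  {"delta_pos":[-0.069,-0.011,0],"yaw":0,"gripper":0},
  {"delta_pos":[-0.069,-0.011,0],"yaw":0,"gripper":0},
])

```text
clock: 8.1
ee_pos: [539.3, -92.6, 90.9]
ee_rot: [3.14, -0.002, -2.991]
force: [0.3, 0.8, -0.2]
width: 0.002
grasp_force: 0.0
```

>>> carry_out([
  {"delta_pos":[0.012,0.0019,0],"yaw":0,"gripper":0},
  {"delta_pos":[0.024,0.0038,0],"yaw":0,"gripper":0},
  {"delta_pos":[0.036,0.0057,0],"yaw":0,"gripper":0},
  {"delta_pos":[0.048,0.0077,0],"yaw":0,"gripper":0},
  {"delta_pos":[0.06,0.0096,0],"yaw":0,"gripper":0},
  {"delta_pos":[0.066,0.0106,0],"yaw":0,"gripper":0},
  {"delta_pos":[0.066,0.0106,0],"yaw":0,"gripper":0},
])

```text
clock: 8.98
ee_pos: [596.2, -84.0, 97.9]
ee_rot: [-3.139, 0.015, -2.99]
force: [4.4, 6.5, 17.3]
width: 0.001
grasp_force: 8.9
```

>>> carry_out([
  {"delta_pos":[0,0,0.05],"yaw":0,"gripper":0},
  {"delta_pos":[0.03,0.04,0.12],"yaw":0,"gripper":0},
  {"delta_pos":[0.072,0.094,0.135],"yaw":0,"gripper":0},
  {"delta_pos":[0.072,0.094,0.135],"yaw":0,"gripper":0},
  {"delta_pos":[0.072,0.094,0.135],"yaw":0,"gripper":0},
])

```text
clock: 9.6
ee_pos: [643.3, -14.2, 193.4]
ee_rot: [-3.141, -0.0, -2.989]
force: [-0.7, 0.7, 0.3]
width: -0.005
grasp_force: 0.0
```

```bash
cat > look.py <<'E'
import sys
from h import *
c=cam('wrist');save(c,sys.argv[1],crop=(120,390,0,175),k=2.5)
print(ctrl.read_state()['ee_pos'])
T=S((574.6,-26.5),.158)
hsv=cv2.cvtColor(c['color'],cv2.COLOR_RGB2HSV)
for n,lo,hi in(('y',(20,120,60),(35,255,255)),('b',(105,130,60),(125,255,255)),('r',(0,170,80),(6,255,255)),):
    m=cv2.inRange(hsv,lo,hi);m[:,:130]=0
    k,_,st,ce=cv2.connectedComponentsWithStats(m)
    for i in range(1,k):
        if st[i,4]>100:
            x,y,w,h,_a=st[i];u=ce[i][0]
            print(n,st[i],'edges deg',[np.round(rib(c,T,u,v),1) for v in(y,y+h)])
E
python3 look.py w2.png 2>/dev/null
```

```text
[642.81869217 -14.74761764 192.96679721]
y [229  67  47  20 882] edges deg [array([-33.9,   0.6]), array([-16.4,   0.5])]
y [231 127  44  20 787] edges deg [array([16. ,  0.9]), array([36.6,  0.7])]
b [150  62  48  21 873] edges deg [array([-39.8, -58.1]), array([-20.2, -57.1])]
b [156 125  44  16 637] edges deg [array([ 13.8, -56.8]), array([ 29. , -59.1])]
r [306  62  48  20 817] edges deg [array([-38.5,  59. ]), array([-20.1,  58. ])]
r [305 124  45  16 658] edges deg [array([13.8, 57.6]), array([29.1, 59.6])]
```

View pics/w2.png

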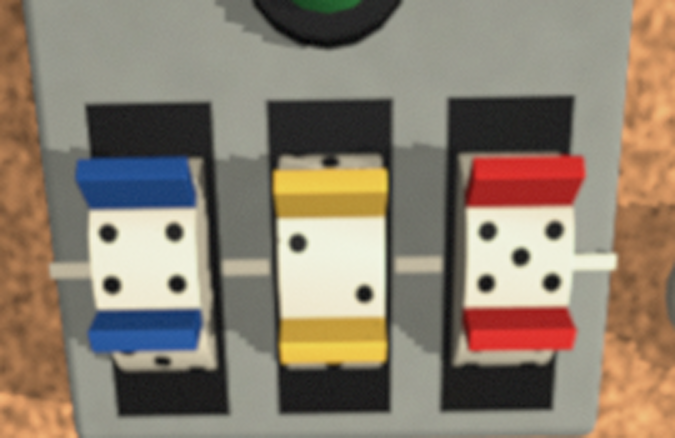

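The wheels now read red 5, yellow 2 and blue 4. Red and blue lag by about 5°: blue's dot centre is at (143,259) and red's at (520,257). The marks are at (68,269), (245,267), (418,264) and (596,262).

```bash
python3 - <<'E'
from h import *
c=cam('wrist');T=S((574.6,-26.5),.158);i=np.linalg.inv(T)
f=lambda x,y:(120+x/2.5,y/2.5)
for p in((68,270),(245,267),(418,264),(596,262)): print((i@np.append(onz(c,*f(*p),62),1))[:2].round(1))
for n,p in dict(b=(143,259),y=(331,269),r=(520,257)).items(): print(n,np.round(rib(c,T,*f(*p),38),1))
b=cam('top')
hsv=cv2.cvtColor(c['color'],cv2.COLOR_RGB2HSV);print((i@np.append(onz(b,262.4,217.3,70),1)).round(1))
E
```

```text
[ -0.  -91.8]
[ -0.5 -29.8]
[-1.  30.6]
[-1.2 92.7]
b [ -5.9 -58.8]
y [-0.5  0.4]
r [-5.3 60. ]
[-92.9  -1.7  70.    1. ]
```

>>> carry_out([
  {"delta_pos":[-0.053,0.031,-0.03],"yaw":0,"gripper":0},
  {"delta_pos":[-0.106,0.063,-0.07],"yaw":0,"gripper":0},
  {"delta_pos":[-0.106,0.063,-0.085],"yaw":0,"gripper":0},
  {"delta_pos":[-0.106,0.063,-0.115],"yaw":0,"gripper":0},
  {"delta_pos":[-0.106,0.063,-0.1345],"yaw":0,"gripper":0},
  {"delta_pos":[-0.106,0.063,-0.1345],"yaw":0,"gripper":0},
])

```text
clock: 10.5
ee_pos: [563.3, 32.2, 91.5]
ee_rot: [3.141, -0.002, -2.992]
force: [0.2, 0.7, -0.0]
width: -0.003
grasp_force: 0.0
```

>>> carry_out([
  {"delta_pos":[0.008,0.0013,0],"yaw":0,"gripper":0},
  {"delta_pos":[0.0155,0.0025,0],"yaw":0,"gripper":0},
  {"delta_pos":[0.0155,0.0025,0],"yaw":0,"gripper":0},
  {"delta_pos":[0.0155,0.0025,0],"yaw":0,"gripper":0},
])

```text
clock: 11.0
ee_pos: [575.8, 34.7, 93.0]
ee_rot: [-3.141, 0.001, -2.991]
force: [-0.5, 0.2, -0.3]
width: 0.002
grasp_force: 0.0
```

>>> carry_out([
  {"delta_pos":[-0.003,0,0.04],"yaw":0,"gripper":0},
  {"delta_pos":[0.002,-0.075,0.045],"yaw":0,"gripper":0},
  {"delta_pos":[0.008,-0.15,0.045],"yaw":0,"gripper":0},
  {"delta_pos":[0.008,-0.161,0.045],"yaw":0,"gripper":0},
  {"delta_pos":[0.008,-0.161,0.02],"yaw":0,"gripper":0},
  {"delta_pos":[0.008,-0.161,-0.001],"yaw":0,"gripper":0},
  {"delta_pos":[0.008,-0.161,-0.001],"yaw":0,"gripper":0},
])

```text
clock: 11.88
ee_pos: [580.1, -85.0, 90.3]
ee_rot: [3.14, -0.003, -2.99]
force: [0.4, -0.6, 1.4]
width: -0.003
grasp_force: 0.0
```

Push to about (594.5,-84) and lift z by 1.5 mm.

>>> carry_out([
  {"delta_pos":[0.008,0.001,0.002],"yaw":0,"gripper":0},
  {"delta_pos":[0.014,0.0015,0.002],"yaw":0,"gripper":0},
  {"delta_pos":[0.0185,0.002,0.002],"yaw":0,"gripper":0},
  {"delta_pos":[0.0185,0.002,0.002],"yaw":0,"gripper":0},
  {"delta_pos":[0.0185,0.002,0.002],"yaw":0,"gripper":0},
])

```text
clock: 12.5
ee_pos: [595.4, -84.6, 93.5]
ee_rot: [-3.141, 0.001, -2.991]
force: [-1.0, -0.8, 0.5]
width: 0.004
grasp_force: 0.3
```

>>> carry_out([
  {"delta_pos":[-0.003,0,0.05],"yaw":0,"gripper":0},
  {"delta_pos":[0.03,0.045,0.1],"yaw":0,"gripper":0},
  {"delta_pos":[0.0635,0.0935,0.1327],"yaw":0,"gripper":0},
  {"delta_pos":[0.0635,0.0935,0.1327],"yaw":0,"gripper":0},
  {"delta_pos":[0.0635,0.0935,0.1327],"yaw":0,"gripper":0},
  {"delta_pos":[0.0635,0.0935,0.1327],"yaw":0,"gripper":0},
])

```text
clock: 13.25
ee_pos: [641.7, -15.3, 191.7]
ee_rot: [3.141, -0.002, -2.992]
force: [-0.2, 0.4, -0.3]
width: 0.001
grasp_force: 0.0
```

```bash
python3 look.py w3.png 2>/dev/null
```

```text
[641.80518095 -15.36654248 191.74289398]
y [229  70  48  20 888] edges deg [array([-33.6,   0.6]), array([-16.2,   0.5])]
y [232 130  44  20 796] edges deg [array([16.2,  1. ]), array([36.9,  0.8])]
b [150  70  48  20 788] edges deg [array([-34.4, -58.1]), array([-16.8, -57.6])]
b [157 131  44  18 678] edges deg [array([ 16.4, -56. ]), array([ 34.8, -59. ])]
r [308  69  47  19 778] edges deg [array([-33.9,  58.7]), array([-17.2,  58. ])]
r [306 129  44  18 672] edges deg [array([15.9, 57.6]), array([34.1, 60.2])]
```

View pics/w3.png

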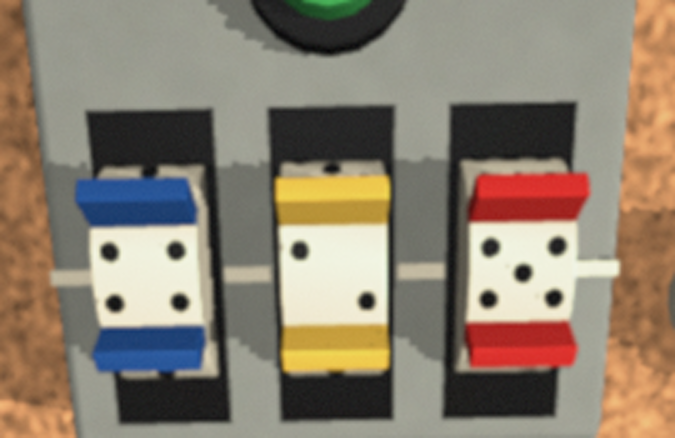

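The wheels read 5-2-4 and are centred within about 1.5°. Next is the store button.

>>> carry_out([
  {"delta_pos":[-0.08,-0.013,0],"yaw":0,"gripper":0},
  {"delta_pos":[-0.16,-0.027,0],"yaw":0,"gripper":0},
  {"delta_pos":[-0.2135,-0.0355,0],"yaw":0,"gripper":0},
  {"delta_pos":[-0.2135,-0.0355,-0.05],"yaw":0,"gripper":0},
  {"delta_pos":[-0.2135,-0.0355,-0.11],"yaw":0,"gripper":0},
  {"delta_pos":[-0.2135,-0.0355,-0.14],"yaw":0,"gripper":0},
  {"delta_pos":[-0.2135,-0.0355,-0.14],"yaw":0,"gripper":0},
])

```text
clock: 14.18
ee_pos: [480.7, -41.3, 86.3]
ee_rot: [3.14, -0.004, -2.992]
force: [0.1, 0.2, -0.1]
width: 0.001
grasp_force: 0.0
```

```bash
python3 - <<'E'
from h import *
for n in('top','side'):
    c=cam(n);hsv=cv2.cvtColor(c['color'],cv2.COLOR_RGB2HSV)
    p=proj(c,(481,-42,75));print(n,p)
    g=cv2.inRange(hsv,(45,120,60),(80,255,255));u,v=p.astype(int);q=np.zeros_like(g);q[v-25:v+25,u-25:u+25]=g[v-25:v+25,u-25:u+25]
    ys,xs=np.nonzero(q)
    if len(xs): print(xs.min(),xs.max(),ys.min(),ys.max(),onz(c,xs.mean(),ys.mean(),72),np.percentile(c['depth'][ys,xs],[10,50,90]))
    if n=='side': save(c,'s1.png',crop=(u-50,u+50,v-50,v+35),k=6)
E
```

```text
top [262.15386196 218.01065237]
side [234.17830901 209.0363171 ]
229 239 205 213 [480.74247468 -41.32690037  72.        ] [1476.84692383 1481.08959961 1490.67041016]
```

View pics/s1.png

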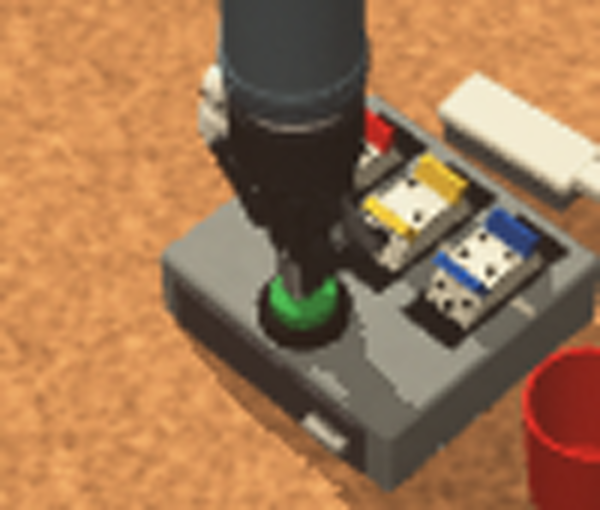

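The side view shows the fingertips directly over the green button at (300,300), clear of the wheels. I'll press in small steps.

>>> carry_out([
  {"delta_pos":[0,0,-0.006],"yaw":0,"gripper":0},
  {"delta_pos":[0,0,-0.011],"yaw":0,"gripper":0},
  {"delta_pos":[0,0,-0.015],"yaw":0,"gripper":0},
  {"delta_pos":[0,0,-0.015],"yaw":0,"gripper":0},
])

```text
clock: 14.78
ee_pos: [483.8, -41.6, 78.0]
ee_rot: [-3.14, 0.003, -2.99]
force: [-1.2, -1.5, 10.0]
width: 0.003
grasp_force: 5.3
```

>>> carry_out([
  {"delta_pos":[0,0,-0.002],"yaw":0,"gripper":0},
  {"delta_pos":[0,0,-0.002],"yaw":0,"gripper":0},
])

```text
clock: 15.02
ee_pos: [483.9, -41.6, 77.8]
ee_rot: [-3.139, 0.003, -2.99]
force: [-5.3, -0.9, 22.4]
width: 0.002
grasp_force: 11.4
```

```bash
python3 - <<'E'
from h import *
for _ in range(3):
    s=ctrl.read_state();print(s['clock'],s['ee_pos'],s['force'],s['ee_rot']);ctrl.camera('top')
c=cam('side');u,v=234,209
save(c,'s2.png',crop=(u-30,u+30,v-25,v+25),k=10)
E
```

```text
15.025 [483.92070529 -41.64526688  77.76464175] [-5.30644595 -0.90546118 22.38826997] [-3.13944934e+00  3.11278425e-03 -2.99015429e+00]
15.075 [483.90968091 -41.62938901  77.76253521] [-4.70880631  0.08966468 22.10702679] [-3.13942672e+00  3.13861117e-03 -2.99013349e+00]
15.125 [483.8948475  -41.65989162  77.76586622] [-5.12970586  0.06056087 22.66189256] [-3.13939842e+00  3.13243351e-03 -2.99015556e+00]
```

View pics/s2.png

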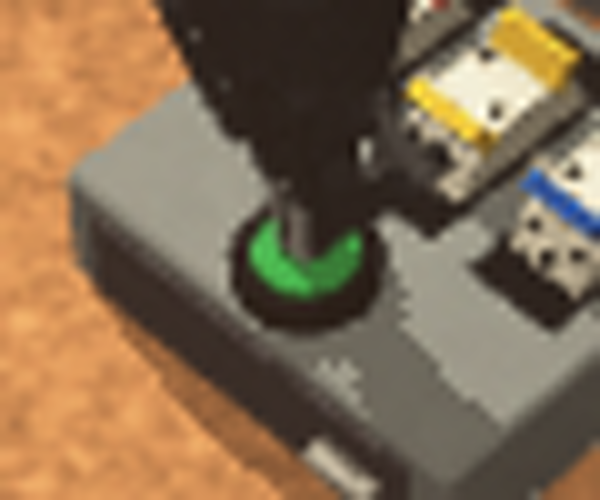

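The fingertips are on the green button. It bottomed out at z ≈ 77.8: force jumped from 10 to 22 N with no further travel, and there was no contact at 86. Holding here.

>>> carry_out([
  {"delta_pos":[0,0,0],"yaw":0,"gripper":0},
  {"delta_pos":[0,0,0],"yaw":0,"gripper":0},
  {"delta_pos":[0,0,0],"yaw":0,"gripper":0},
  {"delta_pos":[0,0,0],"yaw":0,"gripper":0},
  {"delta_pos":[0,0,0],"yaw":0,"gripper":0},
  {"delta_pos":[0,0,0],"yaw":0,"gripper":0},
  {"delta_pos":[0,0,0],"yaw":0,"gripper":0},
  {"delta_pos":[0,0,0],"yaw":0,"gripper":0},
])

```text
clock: 16.23
ee_pos: [483.9, -41.6, 77.8]
ee_rot: [-3.139, 0.003, -2.99]
force: [-5.1, -0.4, 22.1]
width: 0.003
grasp_force: 11.3
```

>>> carry_out([
  {"delta_pos":[0,0,0],"yaw":0,"gripper":0},
  {"delta_pos":[0,0,0],"yaw":0,"gripper":0},
  {"delta_pos":[0,0,0],"yaw":0,"gripper":0},
  {"delta_pos":[0,0,0],"yaw":0,"gripper":0},
  {"delta_pos":[0,0,0],"yaw":0,"gripper":0},
  {"delta_pos":[0,0,0],"yaw":0,"gripper":0},
  {"delta_pos":[0,0,0],"yaw":0,"gripper":0},
  {"delta_pos":[0,0,0],"yaw":0,"gripper":0},
])

```text
clock: 17.23
ee_pos: [483.9, -41.7, 77.8]
ee_rot: [-3.139, 0.003, -2.99]
force: [-4.5, -0.2, 22.8]
width: -0.0
grasp_force: 11.3
```

>>> carry_out([
  {"delta_pos":[0,0,0],"yaw":0,"gripper":0},
  {"delta_pos":[0,0,0],"yaw":0,"gripper":0},
  {"delta_pos":[0,0,0],"yaw":0,"gripper":0},
  {"delta_pos":[0,0,0],"yaw":0,"gripper":0},
  {"delta_pos":[0,0,0],"yaw":0,"gripper":0},
  {"delta_pos":[0,0,0],"yaw":0,"gripper":0},
  {"delta_pos":[0,0,0],"yaw":0,"gripper":0},
  {"delta_pos":[0,0,0],"yaw":0,"gripper":0},
])

```text
clock: 18.23
ee_pos: [483.9, -41.7, 77.8]
ee_rot: [-3.139, 0.003, -2.99]
force: [-3.8, -0.1, 23.2]
width: -0.002
grasp_force: 11.3
```

>>> carry_out([
  {"delta_pos":[0,0,0.03],"yaw":0,"gripper":0},
  {"delta_pos":[0,0,0.08],"yaw":0,"gripper":0},
  {"delta_pos":[0,0,0.15],"yaw":0,"gripper":0},
  {"delta_pos":[0.1,0.017,0.155],"yaw":0,"gripper":0},
  {"delta_pos":[0.213,0.035,0.155],"yaw":0,"gripper":0},
  {"delta_pos":[0.213,0.035,0.155],"yaw":0,"gripper":0},
  {"delta_pos":[0.213,0.035,0.155],"yaw":0,"gripper":0},
  {"delta_pos":[0.213,0.035,0.155],"yaw":0,"gripper":0},
])

```text
clock: 19.23
ee_pos: [641.3, -14.6, 190.5]
ee_rot: [3.141, -0.002, -2.99]
force: [-0.2, -0.4, 0.4]
width: 0.002
grasp_force: 0.0
```

```bash
python3 look.py w4.png 2>/dev/null
```

```text
[641.15360767 -14.74204984 190.92302173]
y [228  70  48  20 899] edges deg [array([-33.9,   0.6]), array([-16.5,   0.5])]
y [231 130  45  20 797] edges deg [array([15.7,  0.9]), array([36.1,  0.7])]
b [149  70  48  20 801] edges deg [array([-34.6, -58.1]), array([-17.1, -57.5])]
b [156 132  44  18 685] edges deg [array([ 16.9, -56.1]), array([ 35.4, -59.1])]
r [307  70  48  18 781] edges deg [array([-33.3,  59. ]), array([-17.6,  58.3])]
r [306 130  44  18 705] edges deg [array([16.2, 57.6]), array([34.4, 60.2])]
```

View pics/w4.png

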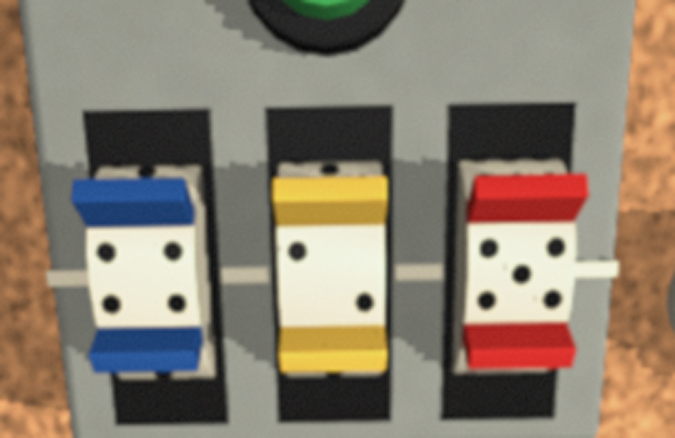

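The wheels still read 5-2-4, centred on the marks, and the button is up again.

```bash
python3 -c "
from bench import ctrl
print(ctrl.finish_job())"
```

```text
the job is handed in; nothing more can be done
None
```

The key safe is set to 5-2-4, with each wheel centred to within about 1.5°; the store button was then held fully down for about 3.4 s and released, nothing around the safe was touched on purpose, and the job was handed in at about 19 s.

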